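# Face up the tin row on the fastener rack

## Task

In the stock rack, one lane holds a single round steel tin standing at its back end: pull that older tin forward to the front lip of its lane (the end nearest the robot). Then take the new tin of the same size and shape from the bench and stand it in the same lane close behind the older one, with no more than about a 2 cm gap between them. Keep both tins upright throughout and leave them standing in the lane.

Things in the scene. Friction and masses are not known exactly. Their poses are not given: they have to be found in the camera images.
- old_tin_center (a point): Older tin: plain closed steel cylinder, 52 mm diameter, 84 mm tall, about 0.2 to 0.4 kg, standing in the back half of its clear lane. The point is its centre, half-way up (42 mm above its underside); z is the tin's axis, up.
- new_tin_center (a point): New tin: identical to the older one (52 mm diameter, 84 mm tall, 0.2 to 0.4 kg), standing on the bench left or right of the rack. Not wanted on the bench: a slimmer tin (40 x 96 mm tall), a wider lower tin (76 x 46 mm tall) and a square carton, all over 50 mm clear of it. The point is its centre, half-way up (42 mm above its underside); z is its axis, up.
- tin_lane: The older tin's lane: fixed clear open-topped tray, 200 (x) x 82 mm, one of three, 100 mm apart, on a low black rack; the others hold square cartons and glass jars up to 80 mm tall. Origin: centre of its underside, 10 mm above the bench. x runs front to back (front lip at -x, nearest the robot), z up. Floor top at z = 4 mm; walls and lip 3 mm thick, up to z = 18 mm. A tin against the lip: centre at x = -71, z = 46 mm.
Not all that is in view belongs to the job. What is shaped like the part that bears new_tin_center but red is not meant.

How it is judged:
On the way:
1. the older tin stands upright at the front of its lane (y of old_tin_center in the frame of tin_lane between -0.0165 and 0.0165 m and z of old_tin_center in the frame of tin_lane between 0.038 and 0.054 m and angle between old_tin_center's own z axis and vertical below 0.12 rad and x of old_tin_center in the frame of tin_lane below -0.053 m), for 0.2 s.
At the end, for the whole second after the job is handed in: The older tin stands upright (within 7 degrees) on the floor of its lane at the front lip (gap under 18 mm), the new tin stands upright on the floor of the same lane behind it with a gap of less than 22 mm, and both are at rest (all of step 1 and y of new_tin_center in the frame of tin_lane between -0.0165 and 0.0165 m and z of new_tin_center in the frame of tin_lane between 0.038 and 0.054 m and angle between new_tin_center's own z axis and vertical below 0.12 rad and x of new_tin_center in the frame of tin_lane above -0.03 m and horizontal distance between new_tin_center and old_tin_center below 0.074 m and linear speed of each of old_tin, new_tin below 0.02 m/s); the robot touches nothing.
It fails at once if a tin is tipped over (more than 35 degrees) (angle between any of old_tin_center, new_tin_center's own z axis and vertical above 0.61 rad).
It also fails if it takes over 58 s, if anything falls off the work surface, if the arm or the gripper's body presses on something with over 40 N, if the wrist force passes 120 N, or if a joint passes its speed limit or range.

## Robot

A 7-joint arm with a two-finger parallel gripper is mounted at the origin on the work surface. World frame = base frame: x ahead of the robot, y to its left, z up, the work surface at z = 0. Lengths are in m, angles in rad, forces in N, time in s.
With the tool pointing down it reaches from about 0.425 to 0.925 m from the base axis. Payload 6.8 kg.
Tool frame: the origin (TCP) lies at the very end of the fingers, on their centre line; the grasp point (between the pads) lies 19 mm behind it (hold_point_z is the distance from the TCP to the grasp point, in m); z points along the fingers, y is the direction in which the jaws open and shut (so a half turn about z gives the same grasp; the last joint's range is limited). The gripper opens to 85 mm and grips with 20 to 120 N. Pads are 22 mm wide; open, the fingers measure 114 mm over their backs; the gripper's body (76 mm by 85 mm) begins 54 mm behind the grasp point. The pads swing forward as they close: fully open they stand 13 mm farther back than shut.
Start: joints at [-0.108, 0.477, 0.022, 1.555, -0.011, 1.109, -0.083], TCP at [0.675, 0, 0.231] pointing down, gripper open.
Joint ranges: [-2.96, 2.96], [-0.34, 2.1], [-1.41, 1.46], [0.24, 2.44], [-1.37, 4.51], [0.17, 1.92], [-2.96, 2.96]. Speed limits (rad/s): [2.39, 2.39, 3.14, 3.14, 3.14, 3.14, 3.14].

## Interface

Orientations are given as a unit quaternion [w, x, y, z].
In Python, from station import get_obs, read_camera, calibration, hand_in, regions_of, hold_point_z gives the robot as it stands.
- The arm moves only by the tool send_rows, never from a script. Its argument "motion" is text: rows parted by semicolons, each of 7 numbers parted by spaces: the shift along the world's x, y, z in cm, then the turn, a rotation vector about the world's x, y, z in degrees, then the closure, from 0 (fully open) to 1 (shut). In form: dx dy dz rx ry rz fingers; .... A call has 1 to 20 rows; each row shifts and turns the pose as measured when the row begins; what a row does not reach is not made up. A row lasts 1/12 s, in which the tool goes at most 41.7 mm and 7.16 degrees, less where a joint would pass 70% of its speed; a pose out of reach is approached as far as the arm can. A call is refused whole if a number of a shift passes 4.17 or a number of a turn 7.16, either way. A call with a gripper value outside its range is refused whole. The fingers move at their own pace and stop on an object; "newtons" is the grip in N (left out, the last holds). Time passes only in rows, so rows that do not move let the fingers close. It gives the time, the measured TCP pose, the force and the opening at its end, in the units of the state.
- get_obs(): the state, without advancing time (a new reading comes with each control period).
- read_camera(name): name is "scene" or "side" or "wrist"; returns the picture (480x640x3 uint8, red, green, blue); there is no depth.
- calibration(name): a dict with "mtx" (3x3 intrinsics, pixels), "R" (3x3) and "t" (3): a world point X has camera coordinates R X + t; the wrist camera has in their place "hand_eye" (4x4, takes a point from camera to tool coordinates, whose origin is the TCP and whose axes are the flange's). Camera axes: x right, y down, z forward; pixel columns grow to the right and rows downward; lengths in m; the calibration is good to about 2 mm. A picture is of the moment at which its call begins: read the wrist's pose just before it. calibration takes no time and is no camera call.
- hand_in(): hands the job in, once; it reports no verdict.
Trained networks look in the newest picture that a camera, given by its name, has taken for a name from the list of things; names that differ only in an ending like _2 or _b are one class to them, and where a whole thing is asked for, a point or a joint stands for the part that bears it (a point fixed in the world has none). Each returns a list of dicts, best first, with "conf" (0 to 1); they miss things now and then, are a little off and sometimes report something else, mostly with a low value. They report only what shows in the picture. A call takes as long as a camera call. They do not tell look-alikes from the thing itself.
- regions_of(thing, camera): "region" (480x640 bool, what is visible of it) and "point" ([column, row] in pixels, amid what is visible of it).
The state is a dict: "t": time; "q": joint angles; "joint_vel": joint speeds; "joint_torque": joint torques, N m; "eef_pos": TCP position; "tool_rot": TCP orientation; "contact_force": force on the tool from outside, world axes, zero at the start; "torque": the same for the moment, N m; "gripper_width": opening from 0.0 (shut) to 1.0 (fully open).
Only numpy, scipy, OpenCV 4.12 (cv2) and the standard library are available. Lean on these libraries where they do the work, as an engineer would, in place of code of your own. Each camera call takes 0.05 s, during which the arm holds its last target.

## Working session

There is one attempt and no reset: what is moved stays moved. The work goes in short steps, Python scripts to look and compute and a tool call to move; the robot and the scene stay as the last step left them, time stands still between calls to the robot, and variables do not carry over. Pictures are saved under pics/ and viewed, and the job is handed in when it is done.

Besides the shell and the picture viewer there is one more tool, called after "Request:" as name(argument=value, ...) on one line, values as JSON. send_rows: Moves the arm, as the interface text tells. Its arguments: {"type":"object","properties":{"motion":{"type":"string"},"newtons":{"type":"number"}},"required":["motion"]}

```bash
mkdir -p pics; ls
python3 - <<'E'
from station import *
import cv2
o=get_obs(); print(o)
print(hold_point_z)
for c in ["scene","side","wrist"]:
    im=read_camera(c); cv2.imwrite(f"pics/a_{c}.png",im[:,:,::-1])
    for th in ["old_tin_center","new_tin_center","tin_lane"]:
        for r in regions_of(th,c):
            ys,xs=r["region"].nonzero(); print(c,th,round(r["conf"],2),r["point"],xs.min() if len(xs) else 0,xs.max(),ys.min(),ys.max(),len(xs))
    print(calibration(c))
E
```

```text
pics
{'t': 0.0, 'q': array([-0.10807604,  0.47783555,  0.02232359,  1.55645633, -0.01152026,
        1.10931642, -0.08310792]), 'joint_vel': array([ 3.11332949e-04, -1.30336088e-03,  3.12253517e-04,  6.29924452e-04,
        6.21818376e-05, -1.51634146e-04,  7.02351066e-04]), 'joint_torque': array([-5.45967814e-04, -5.96443820e+01,  1.60769675e+00, -2.81194621e+01,
        1.24063640e-02,  9.39900521e-03,  2.20753498e-05]), 'eef_pos': array([ 6.74396115e-01, -1.61378180e-05,  2.30299585e-01]), 'tool_rot': array([-6.25083949e-04,  7.07108243e-01,  7.07104689e-01, -7.07396272e-04]), 'contact_force': array([ 0.37661972, -0.51459912, -0.01995063]), 'torque': array([ 0.0149714 , -0.00467198,  0.01159233]), 'gripper_width': 1.0003258881826462}
0.0187
scene old_tin_center 0.59 [327.0, 266.4] 314 341 242 289 1143
scene new_tin_center 0.91 [181.3, 222.8] 168 197 202 243 880
scene new_tin_center 0.63 [208.6, 200.6] 195 222 179 221 882
scene tin_lane 0.58 [340.1, 270.3] 292 373 232 310 2361
{'mtx': array([[476.1924627 ,   0.        , 321.99861547],
       [  0.        , 476.1924627 , 237.4503926
[... 798 characters left out ...]
7724225 ]]), 't': array([-0.52819621,  0.17528763,  1.00169869])}
wrist old_tin_center 0.79 [239.9, 155.6] 200 280 122 191 4354
wrist tin_lane 0.66 [189.8, 163.7] 95 327 100 220 15343
{'mtx': array([[357.0491569 ,   0.        , 321.23060397],
       [  0.        , 357.0491569 , 241.95387391],
       [  0.        ,   0.        ,   1.        ]]), 'hand_eye': array([[-5.01370279e-04, -9.63986859e-01, -2.65949402e-01,
         6.72986957e-02],
       [ 9.99999729e-01, -6.26583250e-04,  3.85967687e-04,
         1.25642152e-03],
       [-5.38707219e-04, -2.65949136e-01,  9.63986912e-01,
        -1.43326317e-01],
       [ 0.00000000e+00,  0.00000000e+00,  0.00000000e+00,
         1.00000000e+00]])}
```

View pics/a_scene.png

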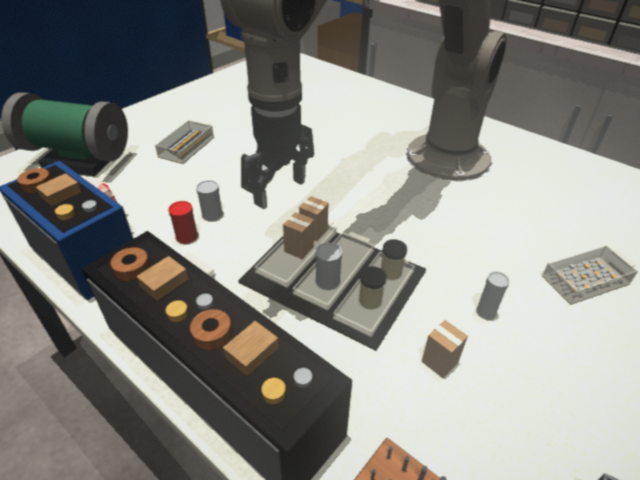

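View pics/a_side.png

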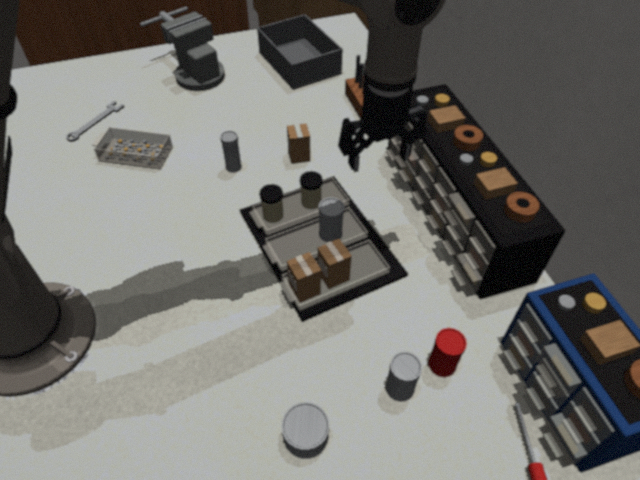

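View pics/a_wrist.png

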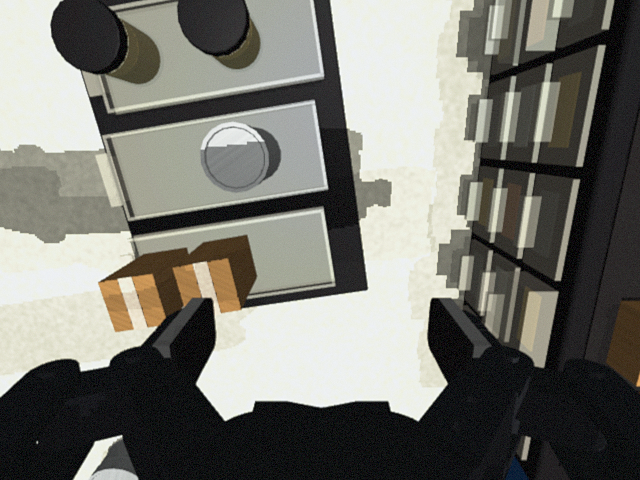

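The older tin stands in the middle lane: scene (327,266), side (330,220), wrist (238,157). The new tin is the grey one at scene (208,200) and side (403,375). The red one at scene (184,222) is the decoy, and the slim tin at side (231,150) and the wide one at (305,430) aren't wanted. Next I'll fit the poses.

```bash
cat > fit.py <<'E'
from station import *
import cv2, numpy as np
from scipy.optimize import minimize
from scipy.spatial.transform import Rotation as Ro
def ext(c):
    k=calibration(c); K=k["mtx"]
    if c=="wrist":
        o=get_obs(); q=o["tool_rot"]; R=Ro.from_quat([q[1],q[2],q[3],q[0]]).as_matrix()
        T=np.eye(4);T[:3,:3]=R;T[:3,3]=o["eef_pos"]
        M=np.linalg.inv(T@k["hand_eye"]); return K,M[:3,:3],M[:3,3]
    return K,k["R"],np.array(k["t"])
def proj(P,e):
    K,R,t=e; c=np.atleast_2d(P)@R.T+t; u=c@K.T; return u[:,:2]/u[:,2:]
def hullmask(P,e):
    m=np.zeros((480,640),np.uint8)
    h=cv2.convexHull(proj(P,e).astype(np.float32))
    cv2.fillConvexPoly(m,np.round(h*16).astype(np.int32),1,cv2.LINE_8,4); return m>0
a=np.linspace(0,2*np.pi,48,endpoint=False)
def cyl(x,y,z0,r=.026,h=.084):
    return np.array([[x+r*np.cos(t),y+r*np.sin(t),z] for t in a for z in(z0,z0+h)])
def box(x,y,yaw,L=.2,W=.082,z0=.01,z1=.028):
    c,s=np.cos(yaw),np.sin(yaw)
    return np.array([[x+c*u-s*v,y+s*u+c*v,z] for u in(-L/2,L/2) for v in(-W/2,W/2) for z in(z0,z1)])
def ray(px,e,z):
    K,R,t=e; d=R.T@np.linalg.solve(K,[*px,1]); C=-R.T@t; return C+d*(z-C[2])/d[2]
def fit(obs,model,p0,steps,ign=None):
    def cost(p):
        s=0
        for i,(m,e) in enumerate(obs):
            h=hullmask(model(p),e)
            if ign is not None: ok=~ign[i]; hh=h&ok; mm=m&ok
            else: hh,mm=h,m
            s+=1-(hh&mm).sum()/max(1,(hh|mm).sum())
        return s/len(obs)
    p0=np.array(p0,float)
    sim=np.vstack([p0]+[p0+np.eye(len(p0))[i]*steps[i] for i in range(len(p0))])
    r=minimize(cost,p0,method="Nelder-Mead",options=dict(initial_simplex=sim,xatol=1e-4,fatol=1e-4))
    return r.x,r.fun
E
python3 - <<'E'
from fit import *
O=[];L=[];N=[];ig=[]
for c,pick in [("scene",(208,200)),("side",(402,373)),("wrist",None)]:
    read_camera(c); e=ext(c)
    r=regions_of("old_tin_center",c)
    if r: O.append((r[0]["region"],e)); print(c,"old",ray(r[0]["point"],e,.056))
    l=regions_of("tin_lane",c)
    if l: L.append((l[0]["region"],e)); print(c,"lane",ray(l[0]["point"],e,.02))
    if pick:
        for n in regions_of("new_tin_center",c):
            if np.hypot(*(np.array(n["point"])-pick))<8: N.append((n["region"],e)); print(c,"new",ray(n["point"],e,.042))
    np.savez(f"m_{c}.npz",old=r[0]["region"],lane=l[0]["region"] if l else 0)
po=ray([239.9,155.6],O[-1][1],.056)[:2]
for o in O: print("old1",fit([o],lambda p:cyl(*p,.014),po,[.01,.01]))
xo,f=fit(O,lambda p:cyl(*p,.014),po,[.01,.01]); print("old",xo,f)
pn=ray([402,373.7],N[-1][1],.042)[:2]
for o in N: print("new1",fit([o],lambda p:cyl(*p,0),pn,[.01,.01]))
print("new",fit(N,lambda p:cyl(*p,0),pn,[.01,.01]))
def ign(o):
    m=hullmask(cyl(*xo,.014),o[1]); return cv2.dilate(m.astype(np.uint8),np.ones((5,5)))>0
for l in L: print("lane1",fit([l],lambda p:box(*p),[xo[0]-.03,xo[1],.1],[.02,.01,.1],[ign(l)]))
print("lane",fit(L,lambda p:box(*p),[xo[0]-.03,xo[1],.1],[.02,.01,.1],[ign(l) for l in L]))
E
```

```text
scene old [0.61402848 0.05574571 0.056     ]
scene lane [0.57549132 0.06780908 0.02      ]
scene new [ 0.61697618 -0.30837956  0.042     ]
side old [0.60712552 0.05471614 0.056     ]
side lane [0.55107446 0.04890806 0.02      ]
side new [ 0.61341506 -0.30222972  0.042     ]
wrist old [0.605875   0.05600228 0.056     ]
wrist lane [0.54847516 0.04832169 0.02      ]
old1 (array([0.61280498, 0.05652326]), np.float64(0.07078189300411519))
old1 (array([0.61000102, 0.05671613]), np.float64(0.09990834097158574))
old1 (array([0.61092561, 0.05679758]), np.float64(0.04622871046228716))
old [0.6105455  0.05669263] 0.07894217487124033
new1 (array([ 0.61590235, -0.30066937]), np.float64(0.14623655913978495))
new1 (array([ 0.61314822, -0.3052202 ]), np.float64(0.06375838926174493))
new (array([ 0.61380421, -0.30483056]), np.float64(0.10843647237249893))
lane1 (array([0.57792324, 0.04959566, 0.169296  ]), np.float64(0.06977863330125122))
lane1 (array([0.57408564, 0.04879102, 0.16572681]), np.float64(0.21771492370673617))
lane1 (array([0.57670316, 0.04993973, 0.1554888 ]), np.float64(0.07477414871438504))
lane (array([0.57587119, 0.04957929, 0.1548019 ]), np.float64(0.12602315425112312))
```

Run:
```python
from fit import *
im=cv2.imread("pics/a_wrist.png"); e=ext("wrist")
for z,c in((.028,(0,0,255)),):
    b=box(.5767,.0497,.157,z0=z,z1=z)[::2][[0,1,3,2]]
    cv2.polylines(im,[np.round(proj(b,e)).astype(int)],True,c,1)
for z in(.014,.098):
    cv2.polylines(im,[np.round(proj(cyl(.6107,.0567,z,h=0)[::2],e)).astype(int)],True,(0,255,0),1)
cv2.imwrite("pics/b.png",cv2.resize(im[60:300,50:400],None,fx=2.2,fy=2.2))
```

```text
(no output)
```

View pics/b.png

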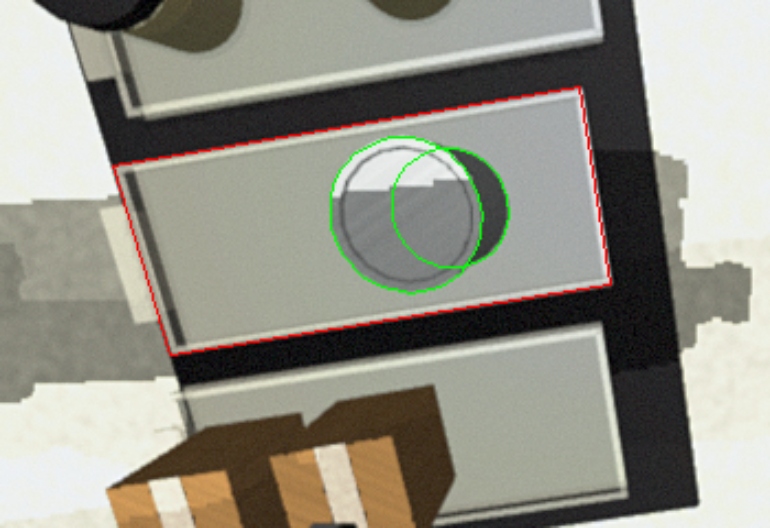

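The red lane outline and green tin outline match the picture: lane centre (0.577, 0.050), yaw 9°, tin at lane x ≈ +0.035, y ≈ 0.002. Next I turn the jaws across the lane and move over the tin.

Request:
send_rows(motion="-0.53 0.47 0 0 0 -6.75 0.12;-0.53 0.47 0 0 0 -6.75 0.12;-0.53 0.47 0 0 0 -6.75 0.12;-0.53 0.47 0 0 0 -6.75 0.12;-0.53 0.47 0 0 0 -6.75 0.12;-0.53 0.47 0 0 0 -6.75 0.12;-0.53 0.47 0 0 0 -6.75 0.12;-0.53 0.47 0 0 0 -6.75 0.12;-0.53 0.47 0 0 0 -6.75 0.12;-0.53 0.47 0 0 0 -6.75 0.12;-0.53 0.47 0 0 0 -6.75 0.12;-0.53 0.47 0 0 0 -6.75 0.12;0 0 -2 0 0 0 0.12;0 0 -2 0 0 0 0.12;0 0 -2 0 0 0 0.12;0 0 0 0 0 0 0.12;0 0 0 0 0 0 0.12", newtons=40)

```text
t: 2.57
eef_pos: [0.6096, 0.0599, 0.1721]
tool_rot: [-0.001, 0.999, 0.042, 0.003]
contact_force: [1.5, 0.1, -0.4]
gripper_width: 0.877
```

```bash
cat > st.py <<'E'
from fit import *
def st():
    o=get_obs(); q=o["tool_rot"]; R=Ro.from_quat([q[1],q[2],q[3],q[0]]).as_matrix()
    print("t",o["t"],"tcp",o["eef_pos"].round(4),"w",round(o["gripper_width"],3),"F",o["contact_force"].round(1))
    y=R[:,1]; print("jaw yaw deg",np.degrees(np.arctan2(y[1],y[0])).round(2),"z",R[:,2].round(4))
    v=np.array([.0,0]); d=o["eef_pos"][:2]-[.5767,.0497]
    c,s=np.cos(.157),np.sin(.157); print("tcp in lane",(c*d[0]+s*d[1]).round(4),(-s*d[0]+c*d[1]).round(4))
st()
E
python3 st.py
```

```text
t 2.5667 tcp [0.6096 0.0599 0.1721] w 0.877 F [ 1.5  0.1 -0.4]
jaw yaw deg -85.17 z [ 0.005   0.0019 -1.    ]
tcp in lane 0.0341 0.0049
```

Request:
send_rows(motion="0.1 -0.3 -1 0 0 4.2 0.12;0 0 0 0 0 0 0.12;0 0 0 0 0 0 0.12")

```text
t: 2.82
eef_pos: [0.6121, 0.0571, 0.1648]
tool_rot: [-0.001, 0.997, 0.079, 0.004]
contact_force: [-0.2, -0.5, 1.6]
gripper_width: 0.878
```

```bash
python3 st.py
python3 - <<'E'
from fit import *
e=ext("wrist"); im=read_camera("wrist")[:,:,::-1].copy()
r=regions_of("old_tin_center","wrist")
for q in r:
    print(q["conf"],q["point"]); print(fit([(q["region"],e)],lambda p:cyl(*p,.014),[.6107,.0567],[.01,.01]))
for z in(.014,.098):
    cv2.polylines(im,[np.round(proj(cyl(.6107,.0567,z,h=0)[::2],e)).astype(int)],True,(0,255,0),1)
b=box(.5767,.0497,.157,z0=.028,z1=.028)[::2][[0,1,3,2]]
cv2.polylines(im,[np.round(proj(b,e)).astype(int)],True,(0,0,255),1)
cv2.imwrite("pics/c.png",im)
E
```

```text
t 2.8167 tcp [0.6121 0.0571 0.1648] w 0.878 F [-0.2 -0.5  1.6]
jaw yaw deg -80.93 z [ 0.0075  0.003  -1.    ]
tcp in lane 0.0361 0.0018
0.98 [325.6, 255.8]
(array([0.61093073, 0.05727475]), np.float64(0.04102878138395594))
```

View pics/c.png

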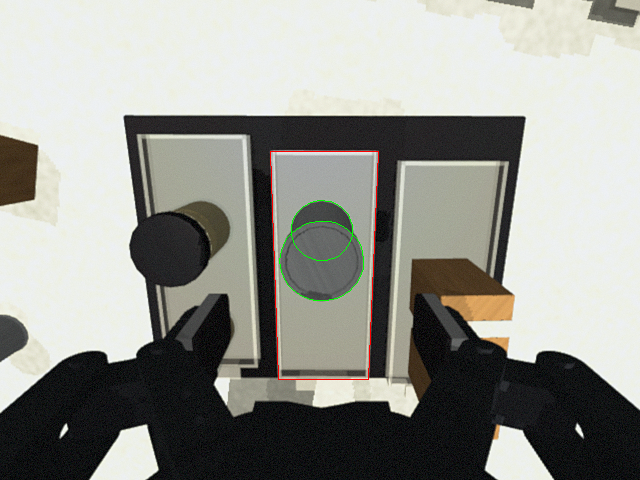

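Wrist view: the tin at (322,258) sits centred between the fingers, and the fit agrees within 1 mm. Descending.

Request:
send_rows(motion="-0.1 0 -1 -0.17 0.43 0 0.12;0 0 -1 0 0 0 0.12;0 0 -1 0 0 0 0.12;0 0 -1 0 0 0 0.12;0 0 -1 0 0 0 0.12;0 0 -1 0 0 0 0.12;0 0 0 0 0 0 0.12;0 0 0 0 0 0 0.12")

```text
t: 3.58
eef_pos: [0.6107, 0.0575, 0.099]
tool_rot: [0.0, 0.997, 0.078, -0.0]
contact_force: [-0.4, -0.4, 0.5]
gripper_width: 0.881
```

```bash
python3 st.py
```

```text
t 3.5833 tcp [0.6107 0.0575 0.099 ] w 0.881 F [-0.4 -0.4  0.5]
jaw yaw deg -81.09 z [-4.e-04 -2.e-04 -1.e+00]
tcp in lane 0.0348 0.0024
```

Request:
send_rows(motion="0 0 -1 0 0 0 0.12;0 0 -1 0 0 0 0.12;0 0 -1 0 0 0 0.12;0 0 -1 0 0 0 0.12;0 0 -0.5 0 0 0 0.12;0 0 0 0 0 0 0.12;0 0 0 0 0 0 0.12")

```text
t: 4.17
eef_pos: [0.6106, 0.0574, 0.0489]
tool_rot: [0.0, 0.997, 0.078, -0.0]
contact_force: [0.2, -0.7, -0.2]
gripper_width: 0.877
```

```bash
python3 st.py
```

```text
t 4.1667 tcp [0.6106 0.0574 0.0489] w 0.877 F [ 0.2 -0.7 -0.2]
jaw yaw deg -81.1 z [-5.e-04 -3.e-04 -1.e+00]
tcp in lane 0.0347 0.0023
```

Request:
send_rows(motion="0 0 0 0 0 0 0.25;0 0 0 0 0 0 0.35;0 0 0 0 0 0 0.45;0 0 0 0 0 0 1;0 0 0 0 0 0 1;0 0 0 0 0 0 1;0 0 0 0 0 0 1;0 0 0 0 0 0 1", newtons=40)

```text
t: 4.83
eef_pos: [0.6105, 0.0573, 0.0494]
tool_rot: [0.0, 0.997, 0.078, -0.0]
contact_force: [0.5, 0.8, -2.8]
gripper_width: 0.598
```

```bash
python3 st.py
```

```text
t 4.8333 tcp [0.6105 0.0573 0.0494] w 0.598 F [ 0.5  0.8 -2.8]
jaw yaw deg -81.1 z [-2.e-04 -2.e-04 -1.e+00]
tcp in lane 0.0346 0.0022
```

Gripped: 0.598 × 85 ≈ 51 mm. Lifting slightly and pulling forward.

Request:
send_rows(motion="0 0 0.5 0 0 0 1;0 0 0.5 0 0 0 1;-0.5 -0.09 0 0 0 0 1;-0.85 -0.15 0 0 0 0 1;-0.85 -0.15 0 0 0 0 1;-0.85 -0.15 0 0 0 0 1;-0.85 -0.15 0 0 0 0 1;-0.85 -0.15 0 0 0 0 1;-0.85 -0.15 0 0 0 0 1;-0.85 -0.15 0 0 0 0 1;-0.85 -0.15 0 0 0 0 1;-0.85 -0.15 0 0 0 0 1;-0.85 -0.15 0 0 0 0 1;-0.5 -0.09 0 0 0 0 1;0 0 0 0 0 0 1;0 0 0 0 0 0 1")

```text
t: 6.17
eef_pos: [0.5059, 0.0389, 0.0615]
tool_rot: [-0.0, 0.997, 0.077, 0.002]
contact_force: [0.4, -0.7, -4.1]
gripper_width: 0.601
```

```bash
python3 st.py
```

```text
t 6.1667 tcp [0.5059 0.0389 0.0615] w 0.601 F [ 0.4 -0.7 -4.1]
jaw yaw deg -81.12 z [ 4.7e-03  9.0e-04 -1.0e+00]
tcp in lane -0.0716 0.0004
```

Request:
send_rows(motion="0.5 0.08 0 -0.05 0.27 0 1;0 0 0 0 0 0 1;0 0 -0.4 0 0 0 1;0 0 -0.4 0 0 0 1;0 0 -0.2 0 0 0 1;0 0 0 0 0 0 1;0 0 0 0 0 0 1")

```text
t: 6.75
eef_pos: [0.5111, 0.0399, 0.0496]
tool_rot: [0.0, 0.997, 0.078, -0.002]
contact_force: [-0.0, 0.1, 2.5]
gripper_width: 0.6
```

```bash
python3 st.py
python3 - <<'E'
from fit import *
for c in("side","scene"):
    im=read_camera(c); cv2.imwrite(f"pics/d_{c}.png",cv2.resize(im[170:330,230:430,::-1],None,fx=3,fy=3))
E
```

```text
t 6.75 tcp [0.5111 0.0399 0.0496] w 0.6 F [-0.   0.1  2.5]
jaw yaw deg -81.09 z [-3.9e-03 -7.0e-04 -1.0e+00]
tcp in lane -0.0664 0.0006
```

View pics/d_side.png

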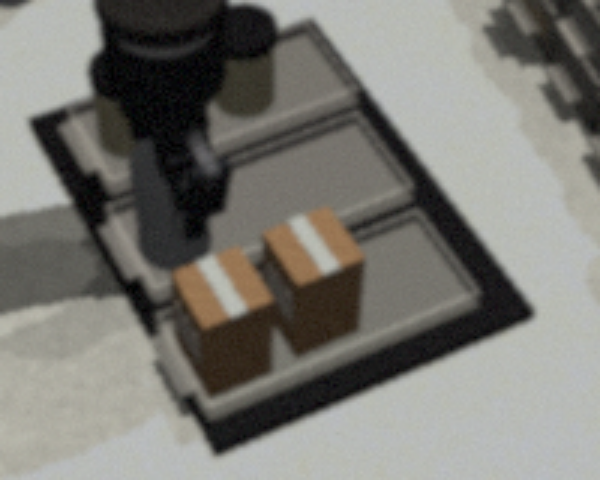

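Side view: the tin stands at the front lip (crop about (175,240)), clear of the cartons. Release and rise.

Request:
send_rows(motion="0 0 0 0 0 0 0.3;0 0 0 0 0 0 0.2;0 0 0 0 0 0 0.12;0 0 0 0 0 0 0.12;0 0 0 0 0 0 0.12;0 0 1 0 0 0 0.12;0 0 1 0 0 0 0.12;0 0 1.5 0 0 0 0.12;0 0 2 0 0 0 0.12;0 0 2 0 0 0 0.12;0 0 2 0 0 0 0.12;0 0 2 0 0 0 0.12;0 0 2 0 0 0 0.12;0 0 2 0 0 0 0.12;0 0 1 0 0 0 0.12;0 0 0 0 0 0 0.12;0 0 0 0 0 0 0.12")

```text
t: 8.27
eef_pos: [0.5113, 0.0383, 0.235]
tool_rot: [-0.001, 0.997, 0.076, 0.003]
contact_force: [0.3, -0.1, -0.8]
gripper_width: 0.881
```

```bash
python3 st.py
python3 - <<'E'
from fit import *
O=[]
for c in("wrist","side","scene"):
    e=ext(c);im=read_camera(c); cv2.imwrite(f"pics/e_{c}.png",im[:,:,::-1])
    for q in regions_of("old_tin_center",c)[:1]:
        print(c,q["conf"],q["point"],fit([(q["region"],e)],lambda p:cyl(*p,.014),[.511,.04],[.01,.01]))
E
```

```text
t 8.2667 tcp [0.5113 0.0383 0.235 ] w 0.881 F [ 0.3 -0.1 -0.8]
jaw yaw deg -81.25 z [ 0.0063  0.0022 -1.    ]
tcp in lane -0.0664 -0.001
wrist 0.56 [322.0, 229.8] (array([0.51216341, 0.03982071]), np.float64(0.04386892177589852))
side 0.68 [286.5, 239.9] (array([0.50914789, 0.0379567 ]), np.float64(0.0866551126516465))
scene 0.94 [351.1, 240.4] (array([0.51399334, 0.04132084]), np.float64(0.05086285195277018))
```

View pics/e_side.png

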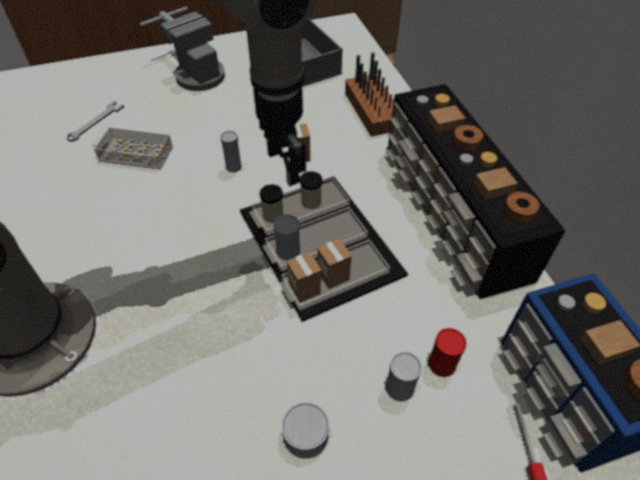

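The older tin is upright at the lip, side (287,238), lane x ≈ −0.065. Now heading to the new tin.

Request:
send_rows(motion="0.2 -1 0 -0.13 0.36 0 0.12;0.45 -2 0 0 0 0 0.12;0.45 -2 0 0 0 0 0.12;0.45 -2 0 0 0 0 0.12;0.45 -2 0 0 0 0 0.12;0.45 -2 0 0 0 0 0.12;0.45 -2 0 0 0 0 0.12;0.45 -2 0 0 0 0 0.12;0.45 -2 0 0 0 0 0.12;0.45 -2 0 0 0 0 0.12;0.45 -2 0 0 0 0 0.12;0.45 -2 0 0 0 0 0.12;0.45 -2 0 0 0 0 0.12;0.45 -2 0 0 0 0 0.12;0.45 -2 0 0 0 0 0.12;0.2 -2 0 0 0 0 0.12;0 -1 0 0 0 0 0.12;0 0 0 0 0 0 0.12;0 0 0 0 0 0 0.12")

```text
t: 10.15
eef_pos: [0.5704, -0.311, 0.2206]
tool_rot: [0.003, 0.997, 0.076, -0.017]
contact_force: [-0.3, 0.7, -0.3]
gripper_width: 0.877
```

```bash
python3 st.py
python3 - <<'E'
from fit import *
e=ext("wrist");im=read_camera("wrist")[:,:,::-1].copy()
for q in regions_of("new_tin_center","wrist"):
    p,f=fit([(q["region"],e)],lambda p:cyl(*p,0),ray(q["point"],e,.06)[:2],[.01,.01])
    print(q["conf"],q["point"],p,f)
    for z in(0,.084): cv2.polylines(im,[np.round(proj(cyl(*p,z,h=0)[::2],e)).astype(int)],True,(0,255,0),1)
cv2.imwrite("pics/f.png",im)
E
```

```text
t 10.15 tcp [ 0.5704 -0.311   0.2206] w 0.877 F [-0.3  0.7 -0.3]
jaw yaw deg -81.29 z [-0.0328 -0.0076 -0.9994]
tcp in lane -0.0626 -0.3553
0.72 [309.8, 33.8] [ 0.70723311 -0.28510889] 0.03087223358750235
0.7 [320.0, 166.9] [ 0.6161579  -0.30382693] 0.05309033280507136
```

View pics/f.png

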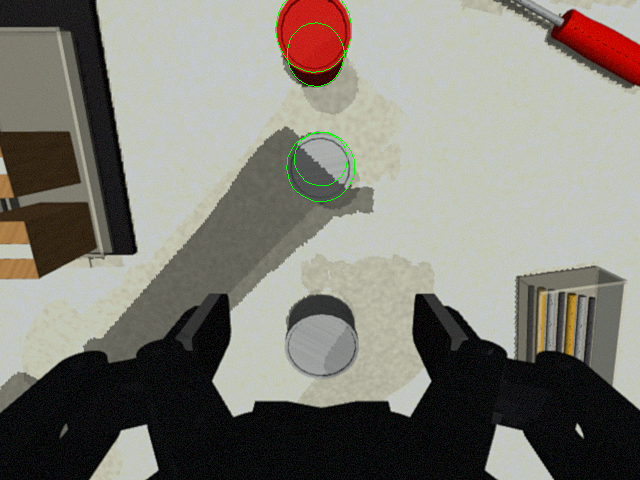

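Run:
```python
from fit import *
es=ext("side"); ew=ext("wrist")
low=ray((305,422),es,.046); print(low)
print(proj(low,ew), proj(cyl(low[0],low[1],.046,r=.038,h=0),ew).min(0),proj(cyl(low[0],low[1],.046,r=.038,h=0),ew).max(0))
X=ray((321,345),ew,.084); print(X, proj(X,es)); print(ray((321,345),ew,.046))
print(ray((403,363),es,.084))
im=read_camera("side"); cv2.imwrite("pics/g.png",cv2.resize(im[300:480,240:500,::-1],None,fx=3,fy=3))
```

```text
[ 0.43348718 -0.33046748  0.046     ]
[[320.18084665 348.05127349]] [282.95407932 314.80901252] [357.34708743 379.29113991]
[ 0.46196124 -0.32690099  0.084     ] [[321.54523703 405.01728528]]
[ 0.43716063 -0.33074777  0.046     ]
[ 0.61034093 -0.3003862   0.084     ]
```

View pics/g.png

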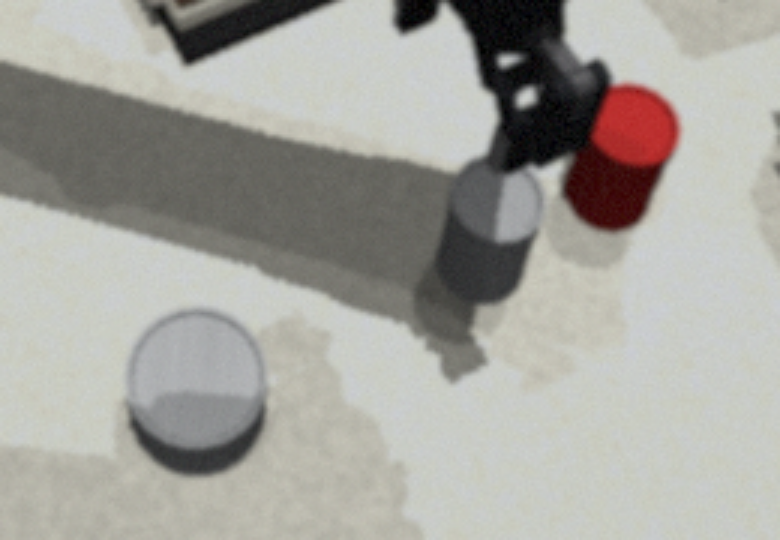

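Wrist view: the new tin is at (320,167), which fits to (0.615, −0.304). The disc at (321,345) is the wide low tin, matched through the side view, and red is the decoy. Lining up above the new tin.

Request:
send_rows(motion="1.1 0.18 0 0.22 -0.94 0 0.12;1.1 0.18 0 0.22 -0.94 0 0.12;1.1 0.18 -1 0 0 0 0.12;1.1 0.18 -1 0 0 0 0.12;0 0 -2 0 0 0 0.12;0 0 -2 0 0 0 0.12;0 0 -1 0 0 0 0.12;0 0 0 0 0 0 0.12;0 0 0 0 0 0 0.12")

```text
t: 11.05
eef_pos: [0.6267, -0.2912, 0.1444]
tool_rot: [-0.003, 0.996, 0.084, 0.004]
contact_force: [-0.2, 0.4, 0.1]
gripper_width: 0.881
```

```bash
python3 st.py
python3 - <<'E'
from fit import *
e=ext("wrist");im=read_camera("wrist")[:,:,::-1].copy()
for q in regions_of("new_tin_center","wrist"):
    p,f=fit([(q["region"],e)],lambda p:cyl(*p,0),ray(q["point"],e,.06)[:2],[.01,.01])
    print(q["conf"],q["point"],p,f)
    for z in(0,.084): cv2.polylines(im,[np.round(proj(cyl(*p,z,h=0)[::2],e)).astype(int)],True,(0,255,0),1)
cv2.imwrite("pics/h.png",im)
E
```

```text
t 11.05 tcp [ 0.6267 -0.2912  0.1444] w 0.881 F [-0.2  0.4  0.1]
jaw yaw deg -80.41 z [ 0.0078  0.0063 -0.9999]
tcp in lane -0.0039 -0.3445
0.84 [332.4, 122.1] [ 0.70595031 -0.28550716] 0.0288436439571913
0.75 [337.1, 273.1] [ 0.61588355 -0.30355505] 0.02959082542828828
```

View pics/h.png

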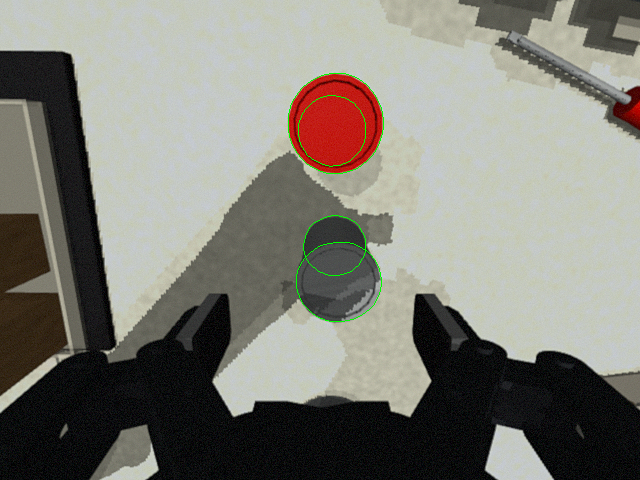

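Request:
send_rows(motion="-0.5 -0.6 0 -0.36 0.45 -0.6 0.12;-0.5 -0.6 0 0 0 0 0.12;0 0 0 0 0 0 0.12;0 0 0 0 0 0 0.12")

```text
t: 11.48
eef_pos: [0.617, -0.3065, 0.149]
tool_rot: [0.002, 0.997, 0.077, 0.002]
contact_force: [0.1, 0.1, 0.1]
gripper_width: 0.878
```

```bash
python3 st.py
```

```text
t 11.4833 tcp [ 0.617  -0.3065  0.149 ] w 0.878 F [0.1 0.1 0.1]
jaw yaw deg -81.16 z [ 0.0052 -0.0036 -1.    ]
tcp in lane -0.0159 -0.3581
```

Request:
send_rows(motion="-0.1 0.25 -0.5 0.2 0.3 0 0.12;0 0 -1 0 0 0 0.12;0 0 -1 0 0 0 0.12;0 0 -1 0 0 0 0.12;0 0 -1 0 0 0 0.12;0 0 0 0 0 0 0.12;0 0 0 0 0 0 0.12")

```text
t: 12.07
eef_pos: [0.6151, -0.3038, 0.0991]
tool_rot: [-0.0, 0.997, 0.077, -0.0]
contact_force: [-0.6, -0.2, -0.1]
gripper_width: 0.881
```

```bash
python3 st.py
```

```text
t 12.0667 tcp [ 0.6151 -0.3038  0.0991] w 0.881 F [-0.6 -0.2 -0.1]
jaw yaw deg -81.21 z [-5.e-04  8.e-04 -1.e+00]
tcp in lane -0.0173 -0.3551
```

Request:
send_rows(motion="0 0 -1 0 0 0 0.12;0 0 -1 0 0 0 0.12;0 0 -1 0 0 0 0.12;0 0 -1 0 0 0 0.12;0 0 -1 0 0 0 0.12;0 0 -0.5 0 0 0 0.12;0 0 0 0 0 0 0.12;0 0 0 0 0 0 0.12;0 0 0 0 0 0 0.25;0 0 0 0 0 0 0.35;0 0 0 0 0 0 0.45;0 0 0 0 0 0 1;0 0 0 0 0 0 1;0 0 0 0 0 0 1;0 0 0 0 0 0 1;0 0 0 0 0 0 1")

```text
t: 13.4
eef_pos: [0.6146, -0.303, 0.0374]
tool_rot: [-0.001, 0.997, 0.077, -0.001]
contact_force: [-0.3, -0.6, -1.9]
gripper_width: 0.6
```

```bash
python3 st.py
```

```text
t 13.4 tcp [ 0.6146 -0.303   0.0374] w 0.6 F [-0.3 -0.6 -1.9]
jaw yaw deg -81.18 z [-0.0018  0.0015 -1.    ]
tcp in lane -0.0177 -0.3543
```

Gripped (0.600). Lifting 15 cm, then traversing.

Request:
send_rows(motion="0 0 0.5 0 0 0 1;0 0 1 0 0 0 1;0 0 1.5 0 0 0 1;0 0 1.5 0 0 0 1;0 0 1.5 0 0 0 1;0 0 1.5 0 0 0 1;0 0 1.5 0 0 0 1;0 0 1.5 0 0 0 1;0 0 1.5 0 0 0 1;0 0 1 0 0 0 1;0 0 0.5 0 0 0 1;0 0 0 0 0 0 1;0 0 0 0 0 0 1")

```text
t: 14.48
eef_pos: [0.6129, -0.3035, 0.1866]
tool_rot: [-0.0, 0.997, 0.076, 0.0]
contact_force: [-0.4, 0.6, -3.2]
gripper_width: 0.598
```

```bash
python3 st.py
```

```text
t 14.4833 tcp [ 0.6129 -0.3035  0.1866] w 0.598 F [-0.4  0.6 -3.2]
jaw yaw deg -81.28 z [ 4.e-04  7.e-04 -1.e+00]
tcp in lane -0.0195 -0.3545
```

Request:
send_rows(motion="-0.1 0.5 0 0 0 0 1;-0.1 1 0 0 0 0 1;-0.2 1.8 0 0 0 0 1;-0.2 1.8 0 0 0 0 1;-0.2 1.8 0 0 0 0 1;-0.2 1.8 0 0 0 0 1;-0.2 1.8 0 0 0 0 1;-0.2 1.8 0 0 0 0 1;-0.2 1.8 0 0 0 0 1;-0.2 1.8 0 0 0 0 1;-0.2 1.8 0 0 0 0 1;-0.2 1.8 0 0 0 0 1;-0.2 1.8 0 0 0 0 1;-0.2 1.8 0 0 0 0 1;-0.2 1.8 0 0 0 0 1;-0.2 1.8 0 0 0 0 1;-0.2 1.8 0 0 0 0 1;-0.2 1.8 0 0 0 0 1;0 0 0 0 0 0 1;0 0 0 0 0 0 1")

```text
t: 16.15
eef_pos: [0.5581, 0.0338, 0.1686]
tool_rot: [-0.005, 0.996, 0.082, -0.017]
contact_force: [0.5, -0.9, -1.9]
gripper_width: 0.596
```

```bash
python3 st.py
```

```text
t 16.15 tcp [0.5581 0.0338 0.1686] w 0.596 F [ 0.5 -0.9 -1.9]
jaw yaw deg -80.6 z [-0.0337  0.0073 -0.9994]
tcp in lane -0.0209 -0.0128
```

Request:
send_rows(motion="0.7 0.7 0 -0.2 -0.95 -0.4 1;0.6 0.7 0 -0.2 -0.95 0 1;0 0 0 0 0 0 1;0 0 0 0 0 0 1;0 0 0 0 0 0 1")

```text
t: 16.57
eef_pos: [0.5714, 0.0489, 0.1673]
tool_rot: [0.001, 0.997, 0.078, 0.0]
contact_force: [-0.4, -0.7, -4.1]
gripper_width: 0.601
```

```bash
python3 st.py
```

```text
t 16.5667 tcp [0.5714 0.0489 0.1673] w 0.601 F [-0.4 -0.7 -4.1]
jaw yaw deg -81.07 z [ 0.001 -0.001 -1.   ]
tcp in lane -0.0054 0.0
```

Request:
send_rows(motion="0.3 0.04 0 0 0 0 1;0 0 -0.7 0 0 0 1;0 0 -1 0 0 0 1;0 0 0 0 0 0 1;0 0 0 0 0 0 1")

```text
t: 16.98
eef_pos: [0.5748, 0.0468, 0.1484]
tool_rot: [0.001, 0.997, 0.076, 0.0]
contact_force: [-0.5, -0.6, -2.7]
gripper_width: 0.602
```

```bash
python3 st.py;python3 - <<'E'
from fit import *
im=read_camera("side"); cv2.imwrite("pics/i.png",cv2.resize(im[150:330,220:430,::-1],None,fx=3,fy=3))
E
```

```text
t 16.9833 tcp [0.5748 0.0468 0.1484] w 0.602 F [-0.5 -0.6 -2.7]
jaw yaw deg -81.27 z [ 0.001 -0.002 -1.   ]
tcp in lane -0.0023 -0.0025
```

View pics/i.png

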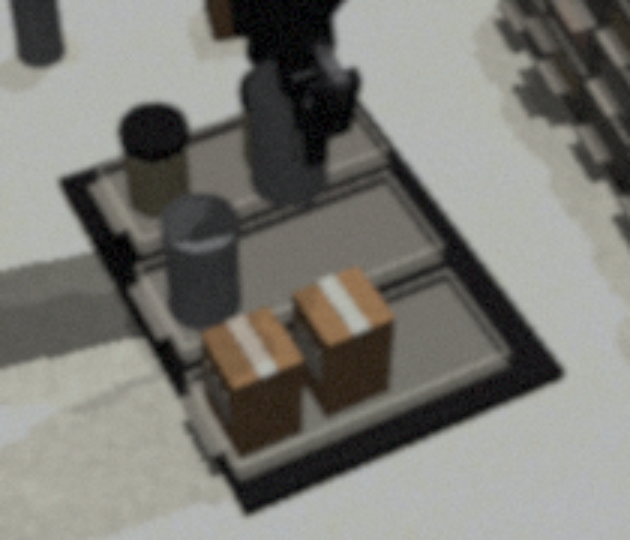

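The new tin hangs above the lane at crop (285,140), behind the older tin at (200,260), with room between them. Descending.

Request:
send_rows(motion="-0.05 0.2 -0.8 0.1 0 0.2 1;0 0 -1 0 0 0 1;0 0 -1 0 0 0 1;0 0 -1 0 0 0 1;0 0 -1 0 0 0 1;0 0 -1 0 0 0 1;0 0 -1 0 0 0 1;0 0 -0.5 0 0 0 1;0 0 0 0 0 0 1;0 0 0 0 0 0 1")

```text
t: 17.87
eef_pos: [0.5725, 0.0489, 0.0655]
tool_rot: [0.0, 0.997, 0.078, -0.001]
contact_force: [-0.9, -0.3, -2.7]
gripper_width: 0.602
```

```bash
python3 st.py
```

```text
t 17.8667 tcp [0.5725 0.0489 0.0655] w 0.602 F [-0.9 -0.3 -2.7]
jaw yaw deg -81.03 z [-2.7e-03 -8.0e-04 -1.0e+00]
tcp in lane -0.0043 -0.0001
```

Request:
send_rows(motion="0 0 -0.5 0 -0.15 0 1;0 0 -0.4 0 0 0 1;0 0 -0.3 0 0 0 1;0 0 -0.15 0 0 0 1;0 0 0 0 0 0 1;0 0 0 0 0 0 1")

```text
t: 18.37
eef_pos: [0.574, 0.0491, 0.0522]
tool_rot: [0.0, 0.997, 0.078, 0.002]
contact_force: [-0.1, -0.1, -2.5]
gripper_width: 0.601
```

```bash
python3 st.py;python3 - <<'E'
from fit import *
im=read_camera("side"); cv2.imwrite("pics/j.png",cv2.resize(im[150:330,220:430,::-1],None,fx=3,fy=3))
E
```

```text
t 18.3667 tcp [0.574  0.0491 0.0522] w 0.601 F [-0.1 -0.1 -2.5]
jaw yaw deg -81.04 z [ 3.5e-03 -1.0e-04 -1.0e+00]
tcp in lane -0.0028 -0.0002
```

View pics/j.png

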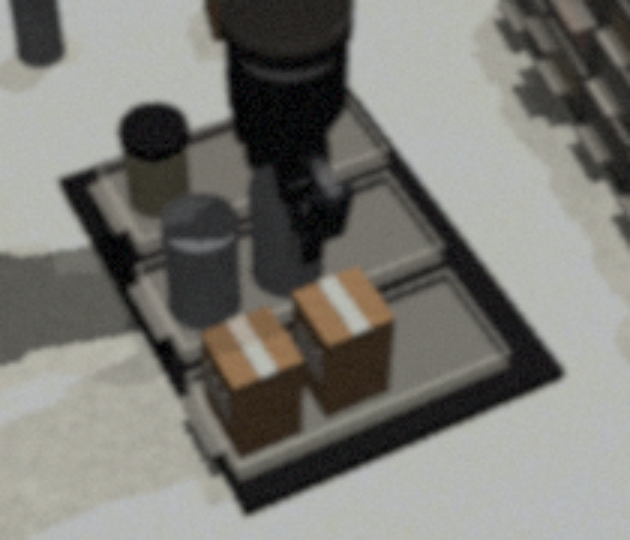

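Request:
send_rows(motion="0 0 -0.15 0 0.15 0 1;0 0 0 0 0 0 1;0 0 0 0 0 0 1")

```text
t: 18.67
eef_pos: [0.5749, 0.0492, 0.0517]
tool_rot: [-0.0, 0.997, 0.078, 0.001]
contact_force: [-0.4, 0.4, -3.7]
gripper_width: 0.598
```

```bash
python3 st.py
```

```text
t 18.6667 tcp [0.5749 0.0492 0.0517] w 0.598 F [-0.4  0.4 -3.7]
jaw yaw deg -81.05 z [ 2.6e-03  5.0e-04 -1.0e+00]
tcp in lane -0.0019 -0.0002
```

Request:
send_rows(motion="-0.3 -0.05 -0.15 0 0.15 0 1;0 0 -0.1 0 0 0 1;0 0 0 0 0 0 1;0 0 0 0 0 0 1")

```text
t: 19.0
eef_pos: [0.5744, 0.0491, 0.0516]
tool_rot: [-0.001, 0.997, 0.078, 0.003]
contact_force: [0.2, -0.1, -3.5]
gripper_width: 0.597
```

```bash
python3 st.py
```

```text
t 19.0 tcp [0.5744 0.0491 0.0516] w 0.597 F [ 0.2 -0.1 -3.5]
jaw yaw deg -81.05 z [ 0.0055  0.0019 -1.    ]
tcp in lane -0.0023 -0.0003
```

Request:
send_rows(motion="0 0 0 0 0 0 0.33;0 0 0 0 0 0 0.25;0 0 0 0 0 0 0.15;0 0 0 0 0 0 0.12;0 0 0 0 0 0 0.12;0 0 0 0 0 0 0.12")

```text
t: 19.5
eef_pos: [0.5753, 0.0491, 0.052]
tool_rot: [-0.001, 0.997, 0.078, 0.004]
contact_force: [-0.3, -0.3, -0.2]
gripper_width: 0.882
```

```bash
python3 st.py
```

```text
t 19.5 tcp [0.5753 0.0491 0.052 ] w 0.882 F [-0.3 -0.3 -0.2]
jaw yaw deg -81.06 z [ 0.0075  0.0021 -1.    ]
tcp in lane -0.0015 -0.0004
```

Request:
send_rows(motion="0 0 1 -0.1 0.3 0 0.12;0 0 1 0 0 0 0.12;0 0 1 0 0 0 0.12;0 0 1.5 0 0 0 0.12;0 0 2 0 0 0 0.12;0 0 2 0 0 0 0.12;0 0 2 0 0 0 0.12;0 0 2 0 0 0 0.12;0 0 2 0 0 0 0.12;0 0 2 0 0 0 0.12;0 0 1 0 0 0 0.12;0 0 0 0 0 0 0.12;0 0 0 0 0 0 0.12")

```text
t: 20.58
eef_pos: [0.5736, 0.048, 0.2408]
tool_rot: [-0.001, 0.997, 0.077, 0.003]
contact_force: [-0.7, -0.6, -0.2]
gripper_width: 0.88
```

```bash
python3 st.py
python3 - <<'E'
from fit import *
for c in("wrist","side","scene"):
    e=ext(c);im=read_camera(c)[:,:,::-1].copy()
    for nm in("old_tin_center","new_tin_center"):
      for q in regions_of(nm,c):
        p,f=fit([(q["region"],e)],lambda p:cyl(*p,.014),ray(q["point"],e,.06)[:2],[.01,.01])
        d=p-[.5767,.0497]; cc,s=np.cos(.157),np.sin(.157)
        print(c,nm,round(q["conf"],2),q["point"],"lane",(cc*d[0]+s*d[1]).round(4),(-s*d[0]+cc*d[1]).round(4),"f",round(f,3))
    cv2.imwrite(f"pics/k_{c}.png",im)
E
```

```text
t 20.5833 tcp [0.5736 0.048  0.2408] w 0.88 F [-0.7 -0.6 -0.2]
jaw yaw deg -81.12 z [ 0.0062  0.002  -1.    ]
tcp in lane -0.0034 -0.0012
wrist old_tin_center 0.67 [321.1, 294.9] lane -0.066 0.0001 f 0.12
wrist new_tin_center 0.41 [635.4, 140.1] lane 0.0741 -0.3415 f 0.102
side old_tin_center 0.66 [286.2, 236.1] lane -0.0674 0.0009 f 0.099
side new_tin_center 0.95 [313.9, 225.7] lane -0.0033 -0.0008 f 0.056
side new_tin_center 0.91 [446.5, 351.2] lane 0.0655 -0.3573 f 0.057
scene old_tin_center 0.79 [350.6, 232.0] lane -0.0673 0.0002 f 0.302
scene new_tin_center 0.82 [333.0, 256.3] lane 0.0014 0.0026 f 0.143
scene new_tin_center 0.57 [183.4, 222.3] lane 0.0851 -0.3395 f 0.137
```

View pics/k_wrist.png

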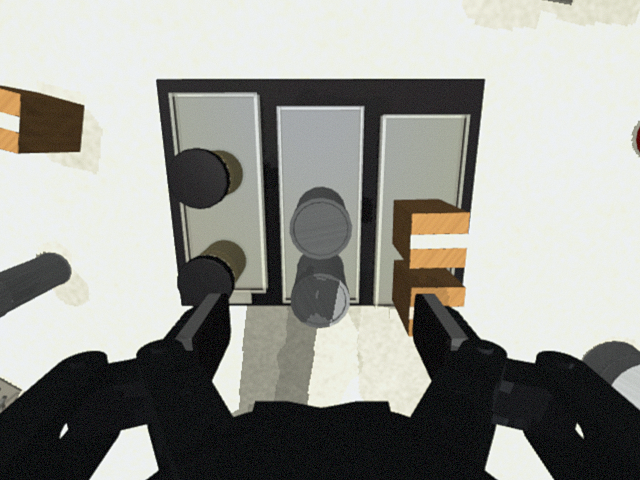

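View pics/k_side.png

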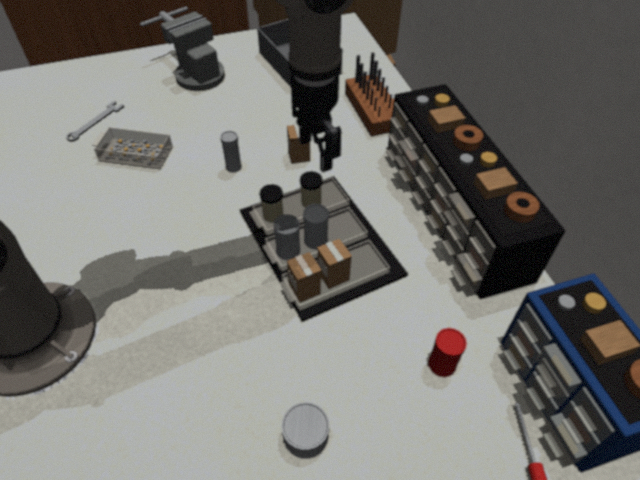

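Run:
```python
from fit import *
e=ext("wrist"); a=ray((320.5,228.5),e,.098); b=ray((320,300),e,.098); print(a,b,np.linalg.norm(a-b))
print(np.ptp(proj(cyl(*a[:2],.098,h=0),e),0), np.ptp(proj(cyl(*b[:2],.098,h=0),e),0))
im=cv2.imread("pics/k_wrist.png")
for p,c in((a,(0,255,0)),(b,(0,0,255))): cv2.polylines(im,[np.round(proj(cyl(*p[:2],.098,h=0)[::2],e)*4).astype(int)],True,c,1,cv2.LINE_AA,2)
cv2.imwrite("pics/l.png",cv2.resize(im[170:340,240:400],None,fx=3.5,fy=3.5))
```

```text
[0.5751693  0.04875292 0.098     ] [0.51228518 0.03944076 0.098     ] 0.06356987763785416
[63.39530503 61.83512716] [59.98022685 55.34833339]
```

View pics/l.png

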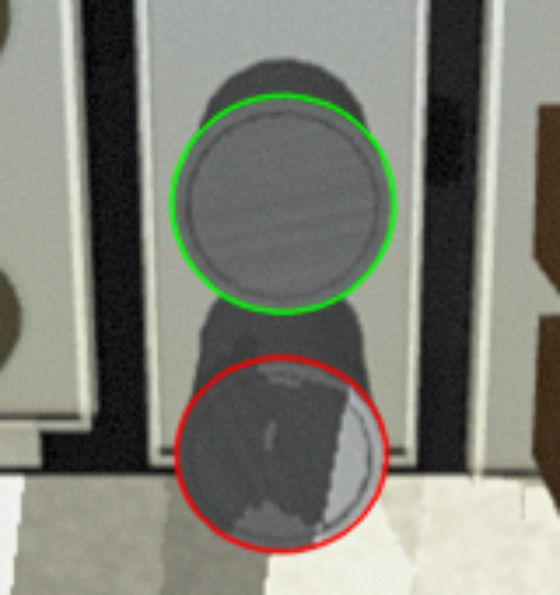

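The projected rims match both tins. Their centres are about 64 mm apart (a 12 mm gap, limit 22), and the gripper is clear. Handing in.

```bash
python3 -c "
from station import *
print(hand_in())"
```

```text
the job is handed in; nothing more can be done
None
```

I pulled the older tin to the front lip of its lane and stood the new grey tin from the bench close behind it. I then moved the gripper clear and handed the job in at about 21 s of the 58 s allowed. The hand-in reports no verdict.

| Check | Measured | Allowed |
|---|---|---|
| Older tin, lane x | about −66 mm | below −53 mm |
| Older tin, lane y | about 0 mm | ±16.5 mm |
| New tin, lane x | about −2 mm | above −30 mm |
| New tin, lane y | about −1 mm | ±16.5 mm |
| Distance between centres | about 64 mm (12 mm gap) | below 74 mm |

- **Upright:** both tins look upright in the wrist and side pictures. With the tins assumed upright at full height, the drawn rims matched theirs in the wrist picture.
- **Contact:** after the release nothing touched the robot, with forces under 1 N.
- **Disagreements:** in the last check the network did not report the new tin in the wrist picture, only the red decoy. I measured the new tin there by hand from its rim. The scene-camera fits of the two tins were looser and a few millimetres off, still within the limits.
- **Setting down:** the force reading never clearly showed the new tin touching the floor. I released it at the height expected for contact, and it stood.

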